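# Open the spice carousel's cover and hold the red-capped jar to the front

## Task

Without knocking the tortilla press, molcajete, mug or scoop, swing the clear dust cover of the spice carousel up and over by its blue bar and lower it gently onto its stop on the other side, never letting it fall. Then turn the carousel until the jar with the red cap faces the front, in line with the white pointer on the board. Keep holding the carousel still there: finish with the gripper still holding it, do not let go.

Things in the scene. Friction and masses are not known exactly. Their poses are not given: they have to be found in the camera images.
- station: Fixed wooden board, 210 x 210 x 14 mm; origin at the centre of its underside, on the carousel's axis. Own -x points to its front (white pointer), +y to the cover's hinge side, z up. Narrow posts: hinge posts 140 mm high at own x = +-82, y = +92 mm, rest posts 132 mm high at x = +-82, y = -80 mm. The opened cover leans out beyond the hinge, up to 225 mm from the axis in +y.
- front_pointer (a point): The white pointer tab (46 mm wide) with its point inward on the front edge of the board, 101 mm in front of the carousel's axis, 17 mm above the ledge. The red-capped jar must stand in line between it and the axis.
- cover (a joint): Angle of the clear cover: 0 shut (start; level over the jars, underside about 137 mm above the ledge), growing as it opens up and over to the station's +y side; 1.57 upright, 2.3 lying on its stop. The hinge is nearly free: let go before upright it falls shut, past upright it falls onto its stop. Mass about 0.2 kg; about 2 N at the bar lifts it.
- cover_hinge (a point): Point on the cover's hinge line, half-way along it: 88 mm to the station's own +y of the axis, 140 mm above the ledge. The hinge line runs along the station's x axis.
- cover_bar (a point): Middle of the cover's blue round grip bar, 14 mm thick, 124 mm long, parallel to the hinge line, 198 mm from it. Shut: 140 mm high, 110 mm from the axis in the station's -y; on the stop: 288 mm high, 132 mm beyond the hinge in +y. A 26 mm gap between bar and cover edge takes a finger from above (thin rods at the bar's ends); gripped lightly, the bar turns between the fingers along the arc.
- carousel (a joint): Turn of the carousel about its upright axis: 0 (or a full turn, 6.28, either way) when the red-capped jar is at the front pointer, growing counterclockwise seen from above. It turns freely either way with little friction and may coast when pushed. Start anywhere from 1.0 to 5.28.
- grip_bar (a point): Centre of the dark wooden grip bar on top of the carousel's middle post, on the axis, 116 mm above the ledge. The bar is 56 mm long, 16 mm wide and 36 mm high (its top 130 mm above the ledge); its length points at the red-capped jar. It can be gripped across its width from above once the cover is open.
- red_jar (a point): Top centre of the red cap of the marked jar, 80 mm above the ledge, 53 mm from the carousel's axis. The jar is 36 mm across (cap 38 mm) and is one of five fixed upright on the 152 mm carousel disc at equal spacing; the other four caps are black.
- press: Wooden tortilla press, shut, fixed, with pale hinges, 250 x 220 mm, lever top 87 mm high, to the right of the station. Origin under its centre.
- molcajete: Black basalt mortar on three feet, 180 mm across, 105 mm high, 3 kg, beyond the station. Origin under its centre.
- mug: White ceramic mug, 82 mm across, 95 mm high, standing to the left. Origin under its centre.
- scoop: Orange plastic scoop, 190 x 60 x 32 mm, lying to the left or beyond. Origin where handle and bowl meet, on its underside; the bowl lies along its own +x.

How it is judged:
By the outcome, as a careful person would: the job done as asked, in the order asked, and still so for the second after the job is handed in, while the arm keeps its last pose, push and grip.
It also fails if it takes over 61 s, if anything falls off the work surface, if the arm or the gripper's body presses on something with over 40 N, if the wrist force passes 120 N, or if a joint passes its speed limit or range.

## Robot

A 6-joint arm with a two-finger parallel gripper is mounted at the origin on the work surface. World frame = base frame: x ahead of the robot, y to its left, z up, the work surface at z = 0. Lengths are in mm, angles in degrees, forces in N, time in s.
With the tool pointing down it reaches from about 350 to 850 mm from the base axis. Payload 8.1 kg.
Tool frame: the origin (TCP) lies between the finger pads; the fingertips stand 17 mm ahead of it and the grasp point (between the pads) lies 2 mm behind it; z points along the fingers, y is the line along which they close (so a half turn about z gives the same grasp; the last joint's range is limited). The gripper opens to 85 mm and grips with 20 to 120 N. Pads are 22 mm wide; open, the fingers measure 114 mm over their backs; the gripper's body (76 mm by 85 mm) begins 54 mm behind the grasp point. The pads swing forward as they close: fully open they stand 13 mm farther back than shut.
Start: joints at [64.893, 7.471, 85.268, -0, 87.261, -4.893], TCP at [207.295, 563.058, 209.992] pointing down, gripper open.
Joint ranges: [-169.43, 169.43], [-51.17, 129.36], [1.28, 143.12], [-76.62, 256.62], [0, 156.53], [-152.29, 152.29]. Speed limits (degrees/s): [136.94, 136.94, 159.86, 180, 180, 180].

## Interface

Orientations are given as [roll, pitch, yaw] about the fixed x, y, z axes, in that order (R = Rz(yaw) Ry(pitch) Rx(roll)).
In Python, from bench import sense, snapshot, hand_in, trace, place_of gives the robot as it stands.
- The arm moves only by the shell command python3 -m handwheel 'ROWS' [FORCE]. ROWS is JSON, a list of rows, each a list of 7 numbers: the opening, from -1 (shut) to 1 (fully open), then the shift along the tool's x, y, z in cm, then the turn, a rotation vector about the tool's x, y, z in rad. A call has 1 to 12 rows; each row shifts and turns the commanded pose from where the row before left it, along the tool's axes as they then stand; what a row does not reach is not made up. A row lasts 1/12 s, in which the tool goes at most 41.7 mm and 7.16 degrees, less where a joint would pass 70% of its speed; a pose out of reach is approached as far as the arm can. A call with a gripper value outside its range is refused whole. The fingers move at their own pace and stop on an object; FORCE is the grip in N (left out, the last holds). Time passes only in rows, so rows that do not move let the fingers close. It gives the time, the measured TCP pose, the force, the opening and the grip force at its end, in the units of the state.
- sense(): the state, without advancing time (a new reading comes with each control period).
- snapshot(name): name is "side" or "top" or "wrist"; returns a dict with "image" (400x640x3 uint8, red, green, blue), "intrinsics" (3x3 intrinsics, pixels), "k1" (the pictures are not rectified: a ray, as slopes to the right and down, at radius r is drawn at 1 + k1 r^2 times it, then the intrinsics apply), "R" (3x3) and "t" (3): a world point X has camera coordinates R X + t. Camera axes: x right, y down, z forward; pixel columns grow to the right and rows downward; lengths in mm; the calibration is good to about 2 mm. A picture is of the moment at which its call begins. There is no depth.
- hand_in(): hands the job in; it is judged then, once.
Trained networks look in a picture, given as the dict that the camera call returned (one of the last four; its "shot" number tells which), for a name from the list of things; names that differ only in an ending like _2 or _b are one class to them, and where a whole thing is asked for, a point or a joint stands for the part that bears it (a point fixed in the world has none). Each returns a list of dicts, best first, with "conf" (0 to 1); they miss things now and then, are a little off and sometimes report something else, mostly with a low value. They report only what shows in the picture. A call takes as long as a camera call.
- trace(picture, query): "pixels" (400x640 bool, what is visible of it).
- place_of(picture, query): "location" ([x, y, z] in mm, in world coordinates, good to about 4 mm: a listed point, or the origin of a listed thing).
The state is a dict: "time": time; "joint_pos": joint angles; "qd": joint speeds; "joint_efforts": joint torques, N m; "tool_pos": TCP position; "tcp_rot": TCP orientation; "ft_force": force on the tool from outside, world axes, zero at the start; "wrist_torque": the same for the moment, N m; "finger_gap": finger opening in mm; "grip_force": force on a finger pad.
Only numpy, scipy, OpenCV 4.12 (cv2) and the standard library are available. Lean on these libraries where they do the work, as an engineer would, in place of code of your own. Each camera call takes 0.05 s, during which the arm holds its last target. There are 200 camera calls.

## Working session

There is one attempt and no reset: what is moved stays moved. The work goes in short steps, Python scripts to look and compute and a shell command to move; the robot and the scene stay as the last step left them, time stands still between calls to the robot, and variables do not carry over. Pictures are saved under pics/ and viewed, at most 10 in all, crops included, and the job is handed in when it is done.

```bash
mkdir -p pics
python3 - <<'E'
from bench import *
import cv2,numpy as np
s=sense();print(s['time'],s['tool_pos'],s['tcp_rot'],s['finger_gap'])
a=snapshot("top");b=snapshot("side")
for n,p in(("top",a),("side",b)):
    cv2.imwrite(f"pics/{n}0.png",p['image'][:,:,::-1])
    for q in["station","front_pointer","cover_hinge","cover_bar","grip_bar","red_jar","press","molcajete","mug","scoop"]:
        r=place_of(p,q)
        print(n,q,[(np.round(d['location']),round(d['conf'],2)) for d in r[:2]])
E
```

```text
0.0 [207.0327617  562.52507574 208.95717346] [-1.79894531e+02 -9.26232230e-03  1.59784203e+02] 85.29106679504271
top station [(array([523.,  34.,  -1.]), 0.81)]
top front_pointer [(array([423.,  45.,  20.]), 0.61)]
top cover_hinge [(array([529., 123., 139.]), 0.89)]
top cover_bar [(array([511., -70., 140.]), 0.61)]
top grip_bar []
top red_jar []
top press [(array([ 546., -481.,   -2.]), 0.94)]
top molcajete [(array([ 788., -103.,    0.]), 0.77)]
top mug [(array([461., 495.,  -2.]), 0.9)]
top scoop [(array([690., 351.,   2.]), 0.97), (array([530., 123., 140.]), 0.43)]
side station [(array([524.,  42.,   1.]), 0.71)]
side front_pointer [(array([425.,  53.,  19.]), 0.93)]
side cover_hinge [(array([534., 128., 137.]), 0.89), (array([425.,  48.,  16.]), 0.36)]
side cover_bar [(array([510., -72., 141.]), 0.72)]
side grip_bar [(array([520.,  41., 116.]), 0.65), (array([533., 127., 136.]), 0.22)]
side red_jar [(array([521.,  38., 117.]), 0.51)]
side press [(array([ 538., -478.,    1.]), 0.95)]
side molcajete [(array([ 784., -107.,   -4.]), 0.72)]
side mug [(array([465., 496.,  -1.]), 0.86), (array([425.,  50.,  18.]), 0.71)]
side scoop [(array([691., 354.,   1.]), 0.91)]
```

View pics/top0.png

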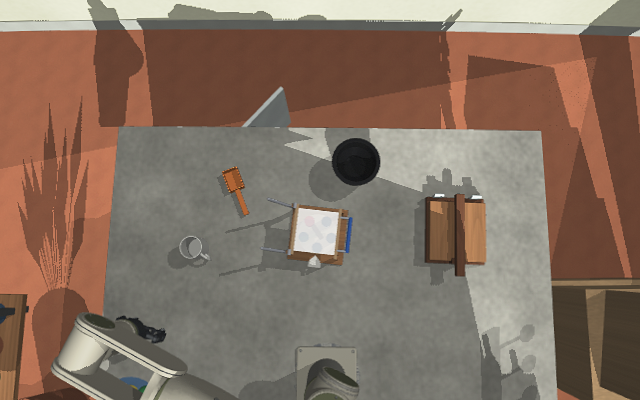

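View pics/side0.png

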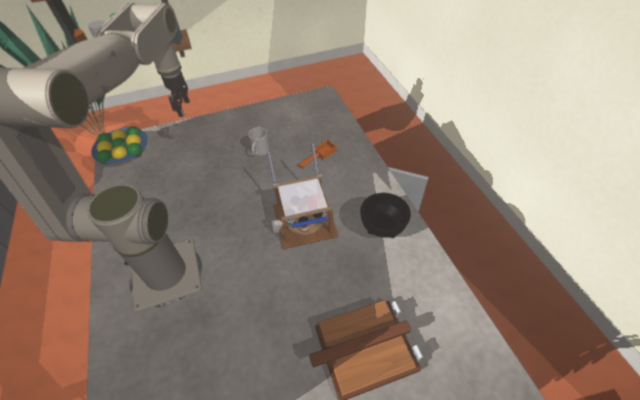

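The cover is shut, with its blue bar at about (349,235) in the top view. The pointer is at (314,262), and the station yaw comes out at about -6°. I'll go above the bar with the tool at yaw 174°.

```bash
python3 -m handwheel '[[1,0,0,0,0,0,-0.083],[1,0,0,0,0,0,-0.083],[1,0,0,0,0,0,-0.083],[0.5,-1.84,-2.99,-0.3,0,0,0],[0.5,-1.84,-2.99,-0.3,0,0,0],[0,-1.84,-2.99,-0.3,0,0,0],[0,-1.84,-2.99,-0.3,0,0,0],[0,-1.84,-2.99,0,0,0,0],[-0.4,-1.84,-2.99,0,0,0,0],[-0.4,-1.84,-2.99,0,0,0,0],[-0.4,-1.84,-2.99,0,0,0,0],[-0.4,-1.84,-2.99,0,0,0,0]]' 20
python3 -m handwheel '[[-0.4,-1.84,-2.99,0,0,0,0],[-0.4,-1.84,-2.99,0,0,0,0],[-0.4,-1.84,-2.99,0,0,0,0],[-0.4,-1.84,-2.99,0,0,0,0],[-0.4,-1.84,-2.99,0,0,0,0],[-0.4,-1.84,-2.99,0,0,0,0],[-0.4,-1.84,-2.99,0,0,0,0],[-0.4,-1.84,-2.99,0,0,0,0],[-0.4,-1.84,-2.99,0,0,0,0],[-0.4,-1.84,-2.99,0,0,0,0],[-0.4,-1.84,-2.99,0,0,0,0],[-0.4,0,0,0,0,0,0]]'
python3 - <<'E'
from bench import *
import cv2,numpy as np
s=sense();print(s['time'],s['tool_pos'],s['tcp_rot'],s['finger_gap'],s['joint_pos'])
p=snapshot("wrist");cv2.imwrite("pics/w1.png",p['image'][:,:,::-1])
for q in["front_pointer","cover_hinge","cover_bar","station","grip_bar","red_jar"]:
    print(q,[(np.round(d['location']),round(d['conf'],2)) for d in place_of(p,q)[:2]])
# blue bar ends via plane z=140
r=trace(p,"cover_bar")
K=p['intrinsics'];R=p['R'];t=p['t']
im=p['image'].astype(int);m=((im[:,:,2]>im[:,:,0]+60)&(im[:,:,2]>im[:,:,1]+30)).astype(np.uint8)
n,l,st,c=cv2.connectedComponentsWithStats(m);i=1+np.argmax(st[1:,4]);print(st[i])
rect=cv2.minAreaRect(np.argwhere(l==i)[:,::-1].astype(np.float32));print(rect)
for u in list(cv2.boxPoints(rect))+[rect[0]]:
    x=cv2.undistortPoints(np.array([[u]],np.float64),K,np.array([p['k1'],0,0,0.]))[0,0]
    d=R.T@np.array([x[0],x[1],1]);o=-R.T@t
    print(np.round(o+d*(140-o[2])/d[2],1))
E
```

```text
time: 2.1
tool_pos: [344.5, 276.8, 222.2]
tcp_rot: [180.0, 0.0, 174.1]
ft_force: [0.8, 0.4, 0.5]
finger_gap: 25.6
grip_force: 0.0
time: 3.1
tool_pos: [512.8, -75.1, 221.7]
tcp_rot: [-179.9, 0.0, 173.8]
ft_force: [-0.1, 0.1, 0.6]
finger_gap: 25.4
grip_force: 0.0
3.1 [512.77092182 -75.09594828 221.68517794] [-1.79876350e+02  3.54775106e-02  1.73820121e+02] 25.439765475144913 [-13.91348864  -5.58799556  97.25386659  -0.11780425  88.28233848
 -97.7300936 ]
front_pointer [(array([422.,  48.,  20.]), 0.94)]
cover_hinge [(array([530., 126., 138.]), 0.74)]
cover_bar [(array([510., -72., 140.]), 0.97)]
station [(array([521.,  38.,  -2.]), 0.65)]
grip_bar [(array([509., -71., 140.]), 0.63), (array([686., 353.,   2.]), 0.45)]
red_jar []
[ 320  127   15  134 1884]
((326.9999694824219, 193.49998474121094), (132.99996948242188, 13.999998092651367), 90.0)
[450.5 -70.1 140. ]
[451.8 -58.3 140. ]
[577.4 -70.3 140. ]
[575.9 -83.9 140. ]
[509.6 -70.2 140. ]
```

View pics/w1.png

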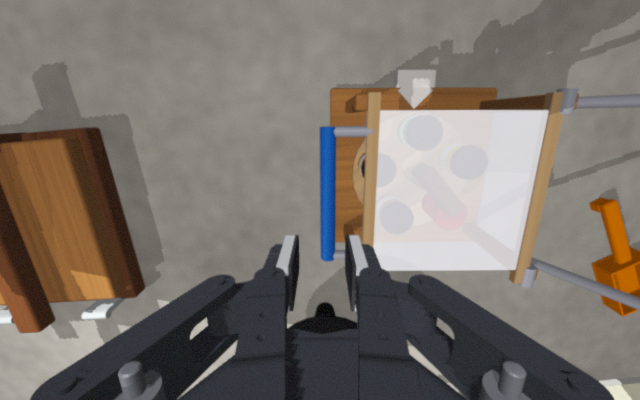

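The wrist view shows the bar vertical at column 327 and the gap to its right, with the finger line about 4 mm to its left. I'll correct by +4 mm along tool y and descend.

```bash
python3 -m handwheel '[[-0.4,0.2,0.4,1,0,0,0],[-0.4,0,0,1.5,0,0,0],[-0.4,0,0,1.5,0,0,0],[-0.4,0,0,1,0,0,0],[-0.4,0,0,1,0,0,0],[-0.4,0,0,0.6,0,0,0],[-0.4,0,0,0.6,0,0,0],[-0.4,0,0,0.6,0,0,0],[-0.4,0,0,0.5,0,0,0],[-0.4,0,0,0,0,0,0]]' 20
python3 - <<'E'
from bench import *
import cv2
p=snapshot("wrist");cv2.imwrite("pics/w2.png",p['image'][100:,150:500,::-1])
E
```

```text
time: 4.33
tool_pos: [509.3, -65.6, 138.0]
tcp_rot: [180.0, -0.1, 174.0]
ft_force: [0.7, 0.1, -0.1]
finger_gap: 25.4
grip_force: 0.0
```

View pics/w2.png

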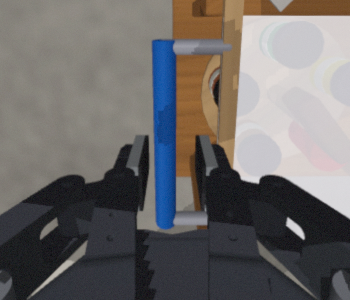

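The bar lies between the fingers, about 4 mm off to the left (crop columns 153-176, finger midpoint at about 173). I'll recentre and close.

```bash
python3 -m handwheel '[[-0.4,0,-0.25,0,0,0,0],[-0.4,0,-0.25,0,0,0,0],[-0.4,0,0,0,0,0,0],[-1,0,0,0,0,0,0],[-1,0,0,0,0,0,0],[-1,0,0,0,0,0,0],[-1,0,0,0,0,0,0],[-1,0,0,0,0,0,0]]' 20
python3 - <<'E'
import numpy as np
# arc in tool coords: dy, dz(down) cm per row, from theta 0 to 130deg
for N in(36,):
    # smooth speed
    u=np.arange(N+1)/N; th=np.radians(131)*u
    y=19.8*(1-np.cos(th)); z=-19.8*np.sin(th)
    print([[round(a,2),round(b,2)] for a,b in zip(np.diff(y),np.diff(z))])
E
```

```text
time: 5.05
tool_pos: [509.2, -70.6, 139.0]
tcp_rot: [180.0, -0.0, 174.1]
ft_force: [0.2, 0.7, 0.3]
finger_gap: -0.0
grip_force: 0.0
[[np.float64(0.04), np.float64(-1.26)], [np.float64(0.12), np.float64(-1.25)], [np.float64(0.2), np.float64(-1.24)], [np.float64(0.28), np.float64(-1.23)], [np.float64(0.35), np.float64(-1.21)], [np.float64(0.43), np.float64(-1.18)], [np.float64(0.5), np.float64(-1.15)], [np.float64(0.58), np.float64(-1.12)], [np.float64(0.65), np.float64(-1.08)], [np.float64(0.71), np.float64(-1.04)], [np.float64(0.78), np.float64(-0.99)], [np.float64(0.84), np.float64(-0.94)], [np.float64(0.9), np.float64(-0.88)], [np.float64(0.95), np.float64(-0.82)], [np.float64(1.0), np.float64(-0.76)], [np.float64(1.05), np.float64(-0.7)], [np.float64(1.09), np.float64(-0.63)], [np.float64(1.13), np.float64(-0.56)], [np.float64(1.16), np.float64(-0.48)], [np.float64(1.19), np.float64(-0.41)], [np.float64(1.21), np.float64(-0.33)], [np.float64(1.23), np.float64(-0.26)], [np.float64(1.24), np.float64(-0.18)], [np.float64(1.25), np.float64(-0.1)], [np.float64(1.26), np.float64(-0.02)], [np.float64(1.26), np.float64(0.06)], [np.float64(1.25), np.float64(0.14)], [np.float64(1.24), np.float64(0.22)], [np.float64(1.22), np.float64(0.3)], [np.float64(1.2), np.float64(0.37)], [np.float64(1.17), np.float64(0.45)], [np.float64(1.14), np.float64(0.52)], [np.float64(1.11), np.float64(0.6)], [np.float64(1.07), np.float64(0.66)], [np.float64(1.02), np.float64(0.73)], [np.float64(0.97), np.float64(0.79)]]
```

Run:
```python
from bench import *
import cv2,numpy as np
p=snapshot("wrist");s=snapshot("side")
a=p['image'][100:,100:540,::-1]
m=cv2.resize(s['image'][150:270,230:370,::-1],None,fx=2.5,fy=2.5)
cv2.imwrite("pics/w3.png",np.hstack([a,m]))
for q in(p,s):print([(np.round(d['location'],1),round(d['conf'],2)) for d in place_of(q,"cover_bar")[:2]])
print(sense()['finger_gap'],sense()['grip_force'])
```

```text
[(array([511.1, -71.8, 140.3]), 0.94)]
[(array([512.1, -73.5, 143.5]), 0.73)]
0.018121233204472568 0.0
```

View pics/w3.png

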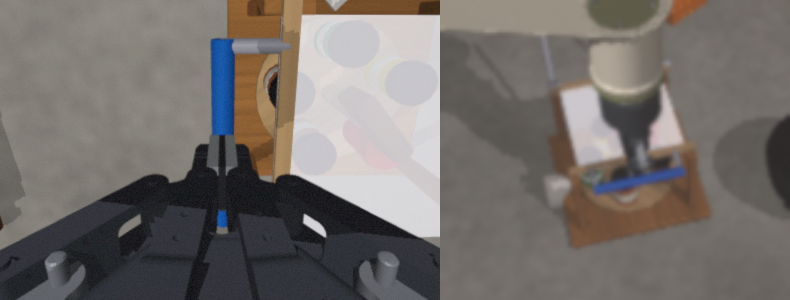

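Run:
```python
from bench import *
import cv2,numpy as np
p=snapshot("wrist");s=sense();K,R,t=p['intrinsics'],p['R'],p['t']
print(K[0,0],'cam',np.round(-R.T@t),'ax',np.round(R[2],2),s['tool_pos'])
T=np.array(s['tool_pos'])
for z in(0,-2,17):
    c=R@(T+[0,0,-z])+t; x=c[:2]/c[2]; x*=1+p['k1']*(x@x); print(z,K[:2,:2]@x+K[:2,2],c[2])
im=p['image'].astype(int);m=(im[:,:,2]>im[:,:,0]+60)&(im[:,:,2]>im[:,:,1]+30)
for v in(150,180,210,225,235):
    u=np.where(m[v])[0]; print(v,len(u),u.min() if len(u) else 0,u.max() if len(u) else 0)
v=np.where(m.any(1))[0];print(v.min(),v.max())
cv2.imwrite("pics/w4.png",cv2.resize(p['image'][180:360,230:420,::-1],None,fx=3,fy=3,interpolation=cv2.INTER_CUBIC))
```

```text
280.3229190020927 cam [439. -64. 304.] ax [ 0.28 -0.03 -0.96] [509.27794305 -70.62241372 138.99924728]
0 [322.00215844 232.86284373] 177.91208757498612
-2 [322.00793066 234.12324838] 175.99231324903118
17 [321.95769012 223.15356218] 194.23016934560286
150 22 311 332
180 22 312 333
210 22 312 333
225 22 312 333
235 0 0 0
139 327
```

View pics/w4.png

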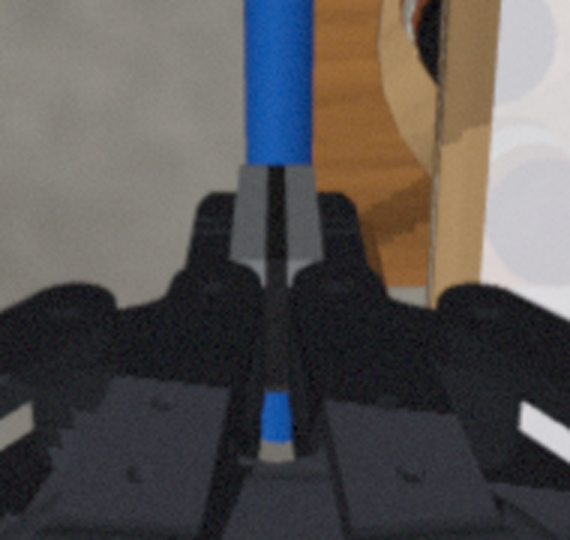

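The pads have shut above the bar: they hide it at rows 235-310. The visible pad spacing also puts the tips about 40 mm higher than the stated geometry. I'll open again, go lower while watching the force, and look.

```bash
python3 -m handwheel '[[-0.4,0,0,0,0,0,0],[-0.4,0,0,0,0,0,0],[-0.4,0,0,0,0,0,0],[-0.4,0,0,0.5,0,0,0],[-0.4,0,0,0.5,0,0,0],[-0.4,0,0,0.5,0,0,0],[-0.4,0,0,0,0,0,0]]' 20
python3 - <<'E'
from bench import *
import cv2
p=snapshot("wrist");s=snapshot("side")
import numpy as np
a=p['image'][120:380,200:480,::-1]
m=cv2.resize(s['image'][150:254,270:370,::-1],None,fx=2.5,fy=2.5)
cv2.imwrite("pics/w5.png",np.hstack([a,m]))
E
```

```text
time: 5.88
tool_pos: [508.2, -70.4, 122.2]
tcp_rot: [180.0, -0.1, 174.1]
ft_force: [-0.6, 0.1, -1.5]
finger_gap: 25.8
grip_force: 0.0
```

View pics/w5.png

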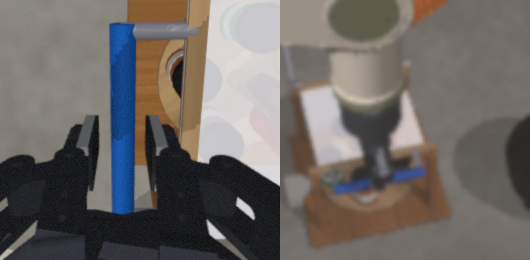

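The bar is now centred between the fingers, so I'll go 20 mm lower and close.

```bash
python3 -m handwheel '[[-0.4,0,0,0.5,0,0,0],[-0.4,0,0,0.5,0,0,0],[-0.4,0,0,0.5,0,0,0],[-0.4,0,0,0.5,0,0,0],[-0.4,0,0,0,0,0,0],[-1,0,0,0,0,0,0],[-1,0,0,0,0,0,0],[-1,0,0,0,0,0,0],[-1,0,0,0,0,0,0]]' 20
```

```text
time: 6.73
tool_pos: [508.9, -70.0, 103.8]
tcp_rot: [180.0, -0.1, 174.1]
ft_force: [-1.5, 5.2, -1.5]
finger_gap: 13.5
grip_force: 22.1
```

It has the bar: gap 13.5 mm, grip 22 N. Now the arc, with the tool kept pointing down. The first chunk is small, to check the force.

```bash
python3 -m handwheel '[[-1,0,0.04,-1.26,0,0,0],[-1,0,0.12,-1.25,0,0,0],[-1,0,0.2,-1.24,0,0,0],[-1,0,0.28,-1.23,0,0,0],[-1,0,0.35,-1.21,0,0,0],[-1,0,0.43,-1.18,0,0,0],[-1,0,0,0,0,0,0]]' 20
python3 - <<'E'
from bench import *
import numpy as np
for n in("side","wrist"):print([(np.round(d['location'],1),round(d['conf'],2)) for d in place_of(snapshot(n),"cover_bar")[:2]])
E
```

```text
time: 7.32
tool_pos: [510.6, -53.9, 179.4]
tcp_rot: [179.8, -0.0, 174.1]
ft_force: [-1.3, 10.2, -6.6]
finger_gap: 12.7
grip_force: 23.0
[(array([509.3, -55.6, 220.2]), 0.55)]
[(array([514.6, -51.6, 215.9]), 0.57), (array([ 544.2, -481.2,    2.9]), 0.33)]
```

The bar lifted to z≈216 as planned. The 10 N along +y means the tool path is slightly wide, so I'll add a little +y and go on.

```bash
python3 -m handwheel '[[-1,0,0.6,-1.15,0,0,0],[-1,0,0.66,-1.12,0,0,0],[-1,0,0.68,-1.08,0,0,0],[-1,0,0.71,-1.04,0,0,0],[-1,0,0.78,-0.99,0,0,0],[-1,0,0.84,-0.94,0,0,0],[-1,0,0,0,0,0,0]]' 20
python3 - <<'E'
from bench import *
import numpy as np
for n in("side","wrist"):print([(np.round(d['location'],1),round(d['conf'],2)) for d in place_of(snapshot(n),"cover_bar")[:2]])
E
```

```text
time: 8.1
tool_pos: [515.1, -12.4, 243.3]
tcp_rot: [180.0, 0.0, 174.1]
ft_force: [-7.5, -1.2, -1.3]
finger_gap: 13.0
grip_force: 22.2
[(array([517.9, -13.4, 284.2]), 0.69), (array([ 538.6, -479.9,   -1.3]), 0.37)]
[(array([520.3, -11.1, 277.7]), 0.76)]
```

```bash
python3 -m handwheel '[[-1,0.04,0.9,-0.88,0,0,0],[-1,0.04,0.95,-0.82,0,0,0],[-1,0.04,1.0,-0.76,0,0,0],[-1,0.04,1.05,-0.7,0,0,0],[-1,0.04,1.09,-0.63,0,0,0],[-1,0.04,1.13,-0.56,0,0,0],[-1,0,0,0,0,0,0]]' 20
python3 -m handwheel '[[-1,0.02,1.16,-0.48,0,0,0],[-1,0.02,1.19,-0.41,0,0,0],[-1,0.02,1.21,-0.33,0,0,0],[-1,0.02,1.23,-0.26,0,0,0],[-1,0.02,1.24,-0.18,0,0,0],[-1,0.02,1.25,-0.1,0,0,0],[-1,0,0,0,0,0,0]]' 20
python3 - <<'E'
from bench import *
import numpy as np
for n in("side","wrist"):print([(np.round(d['location'],1),round(d['conf'],2)) for d in place_of(snapshot(n),"cover_bar")[:2]])
E
```

```text
time: 8.88
tool_pos: [521.1, 49.4, 287.7]
tcp_rot: [179.9, 0.4, 174.2]
ft_force: [2.8, -4.4, 6.6]
finger_gap: 12.9
grip_force: 21.8
time: 9.47
tool_pos: [527.0, 122.1, 303.5]
tcp_rot: [179.9, 0.3, 174.1]
ft_force: [5.7, -1.8, 3.0]
finger_gap: 13.0
grip_force: 21.6
[(array([529.7, 118.5, 343.4]), 0.84)]
[(array([530.7, 123.6, 334.5]), 0.87)]
```

The cover is nearly upright with low forces. I'll continue over and down.

```bash
python3 -m handwheel '[[-1,-0.03,1.26,-0.02,0,0,0],[-1,-0.03,1.26,0.06,0,0,0],[-1,-0.03,1.25,0.14,0,0,0],[-1,-0.03,1.24,0.22,0,0,0],[-1,0,1.22,0.3,0,0,0],[-1,0,1.2,0.37,0,0,0],[-1,0,0,0,0,0,0]]' 20
python3 -m handwheel '[[-1,0,1.17,0.45,0,0,0],[-1,0,1.14,0.52,0,0,0],[-1,0,1.11,0.6,0,0,0],[-1,0,0,0,0,0,0],[-1,0,0,0,0,0,0]]' 20
python3 - <<'E'
from bench import *
import numpy as np
for n in("side","wrist"):print([(np.round(d['location'],1),round(d['conf'],2)) for d in place_of(snapshot(n),"cover_bar")[:2]])
E
```

```text
time: 10.25
tool_pos: [534.3, 196.5, 290.3]
tcp_rot: [179.9, -0.0, 174.2]
ft_force: [2.4, 0.8, 1.7]
finger_gap: 13.2
grip_force: 21.8
time: 10.67
tool_pos: [537.5, 228.8, 274.5]
tcp_rot: [180.0, -0.1, 174.1]
ft_force: [-0.8, 0.1, -0.2]
finger_gap: 13.2
grip_force: 21.7
[(array([539.4, 227.3, 311.7]), 0.75)]
[(array([544.9, 226.7, 308.9]), 0.67)]
```

```bash
python3 -m handwheel '[[-1,0,0.54,0.33,0,0,0],[-1,0,0.53,0.35,0,0,0],[-1,0,0.51,0.36,0,0,0],[-1,0,0.5,0.38,0,0,0],[-1,0,0,0,0,0,0]]' 20
python3 -m handwheel '[[-1,0,0.25,0.2,0,0,0],[-1,0,0.25,0.2,0,0,0],[-1,0,0,0,0,0,0]]' 20
python3 -m handwheel '[[-1,0,0.24,0.22,0,0,0],[-1,0,0.24,0.22,0,0,0],[-1,0,0,0,0,0,0]]' 20
python3 - <<'E'
from bench import *
import numpy as np,cv2
for n in("side","wrist"):
    p=snapshot(n);print([(np.round(d['location'],1),round(d['conf'],2)) for d in place_of(p,"cover_bar")[:2]])
for n in ("grip_bar","red_jar","cover_hinge"):print(n,[(np.round(d['location'],1),round(d['conf'],2)) for d in place_of(p,n)[:2]])
E
```

```text
time: 11.28
tool_pos: [539.8, 249.2, 260.4]
tcp_rot: [180.0, -0.0, 174.1]
ft_force: [-3.2, 1.4, 0.1]
finger_gap: 12.7
grip_force: 21.7
time: 11.53
tool_pos: [540.3, 253.4, 256.8]
tcp_rot: [-180.0, -0.0, 174.1]
ft_force: [-4.5, -0.3, -1.0]
finger_gap: 13.2
grip_force: 21.7
time: 11.78
tool_pos: [540.8, 258.0, 252.6]
tcp_rot: [-180.0, -0.0, 174.1]
ft_force: [-5.4, 0.3, 0.1]
finger_gap: 13.5
grip_force: 21.8
[(array([541.8, 256.1, 287.6]), 0.59)]
[(array([547.7, 256.8, 287. ]), 0.74)]
grip_bar [(array([520.6,  40.9, 116.8]), 0.69)]
red_jar [(array([562.1,  70. ,  81.9]), 0.72)]
cover_hinge [(array([531.7, 125.1, 137.1]), 0.59)]
```

It is almost at the stop. I'll take small steps until contact shows in the force.

```bash
for i in 1; do python3 -m handwheel '[[-1,0.05,0.12,0.11,0,0,0],[-1,0,0,0,0,0,0],[-1,0,0,0,0,0,0]]' 20; python3 -m handwheel '[[-1,0.05,0.12,0.11,0,0,0],[-1,0,0,0,0,0,0],[-1,0,0,0,0,0,0]]' 20;  python3 -m handwheel '[[-1,0.05,0.12,0.12,0,0,0],[-1,0,0,0,0,0,0],[-1,0,0,0,0,0,0]]' 20; done
```

```text
time: 12.38
tool_pos: [540.9, 258.4, 252.3]
tcp_rot: [-180.0, 0.0, 174.0]
ft_force: [-4.2, -2.5, 0.6]
finger_gap: 12.8
grip_force: 21.9
time: 12.63
tool_pos: [540.9, 258.4, 252.2]
tcp_rot: [-179.9, 0.1, 174.0]
ft_force: [-6.6, -7.8, 6.6]
finger_gap: 12.9
grip_force: 22.4
time: 12.88
tool_pos: [541.0, 258.5, 252.1]
tcp_rot: [-179.8, 0.2, 173.9]
ft_force: [-7.4, -14.7, 12.4]
finger_gap: 13.3
grip_force: 23.1
```

The stop is firmly reached: the pose no longer moves and the force is rising. I'll relax the push, open gently and rise.

```bash
python3 -m handwheel '[[-1,-0.05,-0.22,-0.22,0,0,0],[-1,0,0,0,0,0,0],[-0.7,0,0,0,0,0,0],[-0.5,0,0,0,0,0,0],[-0.4,0,0,0,0,0,0],[-0.4,0,0,0,0,0,0],[-0.4,0,0,-0.5,0,0,0],[-0.4,0,0,-1,0,0,0],[-0.4,0,0,-2,0,0,0],[-0.4,0,0,-2.5,0,0,0],[-0.4,0,0,-2.5,0,0,0],[-0.4,0,0,0,0,0,0]]' 20
python3 - <<'E'
from bench import *
import numpy as np,cv2
P={n:snapshot(n) for n in("side","wrist","top")}
for n,p in P.items():
  for q in ("cover_bar","grip_bar","red_jar","front_pointer","station"):print(n,q,[(np.round(d['location'],1),round(d['conf'],2)) for d in place_of(p,q)[:2]])
print(sense()['joint_pos'])
cv2.imwrite("pics/s6.png",np.hstack([cv2.resize(P['side']['image'][100:280,220:380,::-1],None,fx=2,fy=2),P['wrist']['image'][:360,160:,::-1]]))
E
```

```text
time: 13.88
tool_pos: [542.0, 260.2, 344.6]
tcp_rot: [179.7, 0.5, 174.1]
ft_force: [-0.4, 0.6, 2.2]
finger_gap: 25.7
grip_force: 0.0
side cover_bar [(array([546.3, 258.4, 289. ]), 0.85), (array([424. ,  50.7,  19. ]), 0.62)]
side grip_bar [(array([523.2,  38. , 117.5]), 0.93)]
side red_jar []
side front_pointer [(array([422.5,  50.6,  18.4]), 0.56)]
side station [(array([521.5,  40.7,  -1.1]), 0.98), (array([521.2,  35.1, 116.6]), 0.46)]
wrist cover_bar [(array([546.7, 257.7, 284.7]), 0.69)]
wrist grip_bar [(array([521.2,  37. , 116.1]), 0.59)]
wrist red_jar [(array([560.1,  69.5,  82. ]), 0.98), (array([532.3, 128.5, 139. ]), 0.72)]
wrist front_pointer [(array([423.2,  47.2,  16.3]), 0.89)]
wrist station [(array([519.1,  39.8,  -0.9]), 0.65)]
top cover_bar [(array([545.7, 258.2, 287.7]), 0.92)]
top grip_bar [(array([521.6,  40.7, 117.8]), 0.77)]
top red_jar [(array([564.6,  68.4,  81.7]), 0.61)]
top front_pointer [(array([424. ,  48.1,  19.6]), 0.8), (array([521.6,  37.1,  -0.9]), 0.74)]
top station [(array([521.7,  36.6,  -1.9]), 0.82)]
[ 2.07402493e+01  6.46083197e+00  7.32673220e+01 -5.57797326e-04
  1.00267873e+02 -6.33097821e+01]
```

View pics/s6.png

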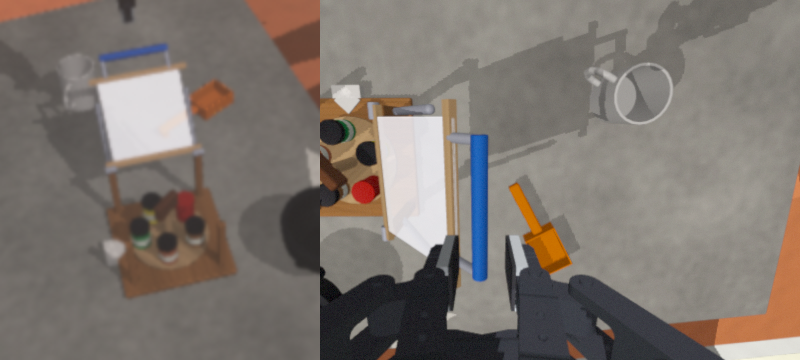

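The cover rests on its stop, with the bar at (546,258,288). The axis is at about (522,38), the red jar lies at 38° and the pointer at 173.7°. So I grip at yaw 38° and turn +135.7°. First I'll go over the axis and turn the tool.

```bash
python3 -m handwheel '[[-0.4,0,-1.5,0,0,0,0],[-0.1,0,-3.0,0,0,0,0],[-0.1,0,-3.0,0,0,0,0],[-0.1,0,-3.0,0,0,0,0],[-0.1,0,-3.0,0,0,0,0],[-0.1,0,-3.0,0,0,0,0],[-0.1,0,-3.0,0,0,0,0],[-0.1,-0.3,-2.8,0,0,0,0],[-0.1,0,0,0,0,0,0.119],[-0.1,0,0,0,0,0,0.119],[-0.1,0,0,0,0,0,0.119],[-0.1,0,0,0,0,0,0.119]]' 30
python3 -m handwheel '[[-0.1,0,0,0,0,0,0.119],[-0.1,0,0,0,0,0,0.119],[-0.1,0,0,0,0,0,0.119],[-0.1,0,0,0,0,0,0.119],[-0.1,0,0,0,0,0,0.119],[-0.1,0,0,0,0,0,0.119],[-0.1,0,0,0,0,0,0.119],[-0.1,0,0,0,0,0,0.119],[-0.1,0,0,0,0,0,0.119],[-0.1,0,0,0,0,0,0.119],[-0.1,0,0,0,0,0,0.119],[-0.1,0,0,0,0,0,0.119]]'
python3 -m handwheel '[[-0.1,0,0,0,0,0,0.119],[-0.1,0,0,0,0,0,0.119],[-0.1,0,0,0,0,0,0.119],[-0.1,0,0,0,0,0,0.119],[-0.1,0,0,3,0,0,0],[-0.1,0,0,3,0,0,0],[-0.1,0,0,3,0,0,0],[-0.1,0,0,3,0,0,0],[-0.1,0,0,0,0,0,0],[-0.1,0,0,0,0,0,0]]'
python3 - <<'E'
from bench import *
import numpy as np,cv2
print(sense()['tool_pos'],sense()['tcp_rot'])
for n in("wrist","side"):
  p=snapshot(n)
  for q in ("grip_bar","red_jar","front_pointer","cover_bar"):print(n,q,[(np.round(d['location'],1),round(d['conf'],2)) for d in place_of(p,q)[:2]])
  if n=="wrist":cv2.imwrite("pics/w7.png",p['image'][:,:,::-1])
E
```

```text
time: 15.78
tool_pos: [519.8, 36.2, 336.9]
tcp_rot: [180.0, 0.0, 146.4]
ft_force: [-0.6, -0.6, 0.4]
finger_gap: 38.6
grip_force: 0.0
time: 16.78
tool_pos: [519.8, 36.6, 336.9]
tcp_rot: [180.0, 0.0, 64.6]
ft_force: [-0.4, 0.2, 0.0]
finger_gap: 38.5
grip_force: 0.0
time: 17.62
tool_pos: [518.6, 36.8, 215.6]
tcp_rot: [-179.9, 0.2, 37.7]
ft_force: [-0.4, -0.4, 0.2]
finger_gap: 38.3
grip_force: 0.0
[518.61338664  36.79645895 215.58740479] [-1.79870827e+02  1.73116565e-01  3.76718925e+01]
wrist grip_bar [(array([522. ,  38.9, 112.1]), 0.85), (array([521.6,  37.2,  -2.1]), 0.25)]
wrist red_jar [(array([563.4,  68.2,  84.3]), 0.93)]
wrist front_pointer [(array([421.4,  46. ,  20.7]), 0.6), (array([ 542.6, -480.6,    1.5]), 0.52)]
wrist cover_bar []
side grip_bar [(array([522.3,  36.2, 119. ]), 0.83)]
side red_jar [(array([566.4,  71.1,  82.8]), 0.94), (array([ 541.6, -480.5,   -1.2]), 0.22)]
side front_pointer [(array([420.7,  51.7,  18. ]), 0.69)]
side cover_bar [(array([544.8, 256.6, 291.6]), 0.55)]
```

View pics/w7.png

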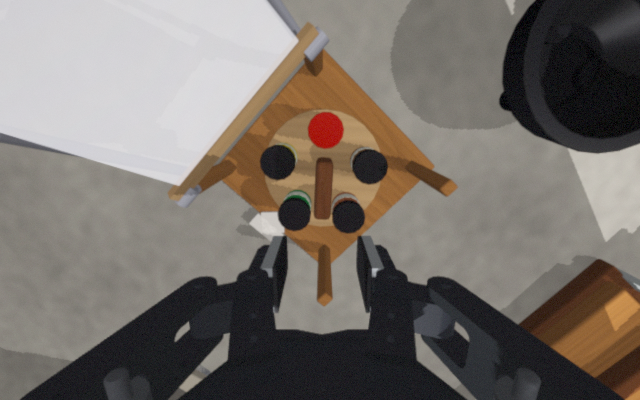

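The jar at (326,130) and the grip bar at (323,188) are aligned with the tool, and the bar is centred between the fingers. I'll descend and grip.

```bash
python3 -m handwheel '[[-0.1,0.3,0.1,2,0,0,0],[-0.1,0,0,2,0,0,0],[-0.1,0,0,2,0,0,0],[-0.1,0,0,2,0,0,0],[-0.1,0,0,1.5,0,0,0],[-0.1,0,0,1,0,0,0],[-0.1,0,0,0.5,0,0,0],[-0.1,0,0,0,0,0,0]]' 30
python3 -m handwheel '[[-0.1,0,0,0.5,0,0,0],[-0.1,0,0,0.5,0,0,0],[-0.1,0,0,0.5,0,0,0],[-0.1,0,0,0.5,0,0,0],[-0.1,0,0,0.4,0,0,0],[-0.1,0,0,0,0,0,0],[-1,0,0,0,0,0,0],[-1,0,0,0,0,0,0],[-1,0,0,0,0,0,0],[-1,0,0,0,0,0,0],[-1,0,0,0,0,0,0]]' 30
```

```text
time: 18.78
tool_pos: [522.4, 38.3, 105.8]
tcp_rot: [-179.9, 0.1, 37.7]
ft_force: [-0.5, 0.9, 0.5]
finger_gap: 38.2
grip_force: 0.0
time: 19.7
tool_pos: [522.5, 38.9, 82.9]
tcp_rot: [-179.9, 0.0, 37.7]
ft_force: [-3.2, 2.8, 2.6]
finger_gap: 15.3
grip_force: 30.8
```

It has the grip bar: gap 15.3 mm. Now the turn of about +136°, which is negative about tool z.

```bash
python3 -m handwheel '[[-1,0,0,0,0,0,-0.03],[-1,0,0,0,0,0,-0.06],[-1,0,0,0,0,0,-0.08],[-1,0,0,0,0,0,-0.08],[-1,0,0,0,0,0,-0.08],[-1,0,0,0,0,0,-0.08],[-1,0,0,0,0,0,-0.08],[-1,0,0,0,0,0,-0.08],[-1,0,0,0,0,0,-0.08],[-1,0,0,0,0,0,-0.08],[-1,0,0,0,0,0,-0.08],[-1,0,0,0,0,0,-0.08]]' 30
python3 -m handwheel '[[-1,0,0,0,0,0,-0.08],[-1,0,0,0,0,0,-0.08],[-1,0,0,0,0,0,-0.08],[-1,0,0,0,0,0,-0.08],[-1,0,0,0,0,0,-0.08],[-1,0,0,0,0,0,-0.08],[-1,0,0,0,0,0,-0.08],[-1,0,0,0,0,0,-0.08],[-1,0,0,0,0,0,-0.08],[-1,0,0,0,0,0,-0.08],[-1,0,0,0,0,0,-0.08],[-1,0,0,0,0,0,-0.08]]'
python3 -m handwheel '[[-1,0,0,0,0,0,-0.08],[-1,0,0,0,0,0,-0.08],[-1,0,0,0,0,0,-0.08],[-1,0,0,0,0,0,-0.08],[-1,0,0,0,0,0,-0.08],[-1,0,0,0,0,0,-0.08],[-1,0,0,0,0,0,-0.04],[-1,0,0,0,0,0,0],[-1,0,0,0,0,0,0],[-1,0,0,0,0,0,0]]'
python3 - <<'E'
from bench import *
import numpy as np,cv2
print(sense()['tcp_rot'])
for n in("wrist","side","top"):
  p=snapshot(n)
  for q in ("red_jar","front_pointer","station","cover_bar"):print(n,q,[(np.round(d['location'],1),round(d['conf'],2)) for d in place_of(p,q)[:2]])
  if n=="wrist":cv2.imwrite("pics/w8.png",p['image'][:,:,::-1])
E
```

```text
time: 20.7
tool_pos: [522.8, 38.7, 82.9]
tcp_rot: [-180.0, -0.0, 88.9]
ft_force: [-1.9, 3.0, 0.1]
finger_gap: 15.6
grip_force: 30.6
time: 21.7
tool_pos: [523.2, 38.9, 82.9]
tcp_rot: [179.9, -0.0, 143.9]
ft_force: [0.8, 2.4, -1.8]
finger_gap: 15.5
grip_force: 30.4
time: 22.53
tool_pos: [523.3, 39.1, 83.0]
tcp_rot: [179.9, 0.0, 173.4]
ft_force: [0.3, 5.2, -1.8]
finger_gap: 15.3
grip_force: 30.3
[1.79927017e+02 1.91681994e-02 1.73391216e+02]
wrist red_jar [(array([466.3,  44.5,  82.5]), 0.75)]
wrist front_pointer [(array([421.2,  44.7,  22.1]), 0.74)]
wrist station [(array([521. ,  38.6,   0.7]), 0.89)]
wrist cover_bar []
side red_jar [(array([471.5,  46.7,  81.3]), 0.88)]
side front_pointer [(array([424. ,  49.8,  20.4]), 0.89)]
side station [(array([ 5.249e+02,  4.120e+01, -3.000e-01]), 0.83)]
side cover_bar []
top red_jar [(array([471. ,  44.1,  81.9]), 0.83), (array([544. , 257.4, 287.4]), 0.66)]
top front_pointer [(array([423.6,  45. ,  20.6]), 0.77)]
top station [(array([523.1,  34. ,  -2.2]), 0.94)]
top cover_bar [(array([544.4, 258.3, 288.9]), 0.95), (array([533. , 123. , 139.3]), 0.49)]
```

View pics/w8.png

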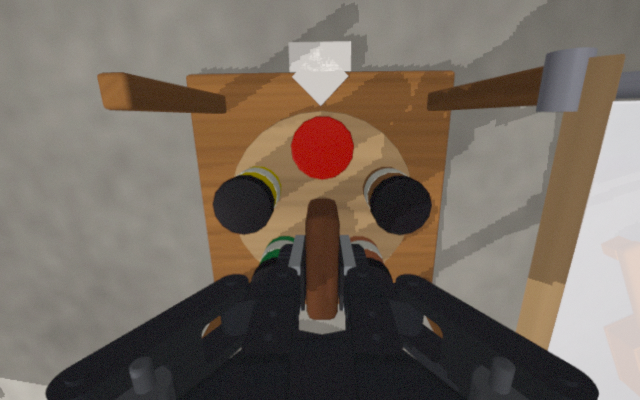

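The red cap (322,147), pointer tip (321,105) and grip bar (322,200) all lie on one column. I'll check this in numbers.

Run:
```python
from bench import *
import numpy as np,cv2
p=snapshot("wrist");K,R,t=p['intrinsics'],p['R'],p['t'];o=-R.T@t
def w(u,z):
    x=cv2.undistortPoints(np.array([[u]],np.float64),K,np.array([p['k1'],0,0,0.]))[0,0]
    d=R.T@np.array([x[0],x[1],1]);return o+d*(z-o[2])/d[2]
im=p['image'].astype(int)
m=(im[:,:,0]>120)&(im[:,:,1]<60)&(im[:,:,2]<60);v,u=np.where(m)
red=w(((u.min()+u.max())/2,(v.min()+v.max())/2),80)
g=im.min(2)>150;g[112:]=0;g[:,:280]=0;g[:,360:]=0
v,u=np.where(g);k=v>=v.max()-2;tip=w((u[k].mean(),v.max()),17);c=w((u.mean(),v.mean()),17)
print(red,tip,c)
ax=np.array([522.3,38.3])
for n,q in(("red",red),("tip",tip),("tab",c)):print(n,np.degrees(np.arctan2(*(q[:2]-ax)[::-1])),np.hypot(*(q[:2]-ax)))
d=tip[:2]-red[:2];print('red->tip',np.degrees(np.arctan2(d[1],d[0])))
```

```text
[470.37124252  45.18088012  80.        ] [443.2173694   46.93835829  17.        ] [416.08106548  49.99933267  17.        ]
red 172.4519275114845 52.38265328154588
tip 173.76617908016183 79.55302443504411
tab 173.71457401354706 106.86129531513721
red->tip 176.29681459264063
```

The jar is about 1° short of the pointer, so I'll turn a little more, hold and hand in.

```bash
python3 -m handwheel '[[-1,0,0,0,0,0,-0.008],[-1,0,0,0,0,0,-0.008],[-1,0,0,0,0,0,0],[-1,0,0,0,0,0,0],[-1,0,0,0,0,0,0],[-1,0,0,0,0,0,0]]' 30
python3 -c "
from bench import *
print(hand_in())"
```

```text
time: 23.83
tool_pos: [523.3, 39.1, 82.9]
tcp_rot: [179.9, 0.0, 174.3]
ft_force: [1.0, 6.0, -1.9]
finger_gap: 15.8
grip_force: 30.3
the job is handed in; nothing more can be done
None
```

The job is handed in: the cover was lowered onto its stop without falling, the red-capped jar is in line with the pointer to about 1° by my measurement, and the gripper is still holding the carousel; it took about 24 s, I saw no contact with the press, molcajete, mug or scoop, and no verdict came back.

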